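# Snap the lid rim shut on a food pan

## Task

The lid of the filled food pan has all four sides of its rim sprung up: press them down one after another with the fingertips until each clicks shut, starting with the side that has the pull tab and going round clockwise as seen from above. Only press: leave the pan standing in its place, the small pot standing on the middle of the lid, and everything else on the counter where it is.

Things in the scene. Friction and masses are not known exactly. Their poses are not given: they have to be found in the camera images.
- pan: loose steel food pan with white plastic snap-fit lid, 196 x 152 mm, lid 220 (x) x 176 (y), 2 to 3.3 kg. Origin: centre of underside, z up. Pull tab at -x; clockwise from above: side1 (-x, tab), side2 (+y), side3 (+x), side4 (-y). The lid's fixed middle (152 x 108 mm) and four 34 mm square corners are level, top 77 mm above the counter
- side1 (a joint): rim section 1, short side that carries the pull tab (pan -x): white flap 104 mm long, 34 wide, 5 thick, hinged on the lid's middle along its inner edge. 0 rad: sprung up, outer edge 10 mm proud; 0.30: clicked shut, top level with the lid. Resists with up to 10 N at the outer edge, snaps over at about 0.2 and stays; let go earlier it springs up. Tab 34 mm wide sticks out 21 mm
- side1_press (a point): point on the top face of rim section 1, midway along it, 26 mm out from its hinge line and 8 mm in from its outer edge; moves with the section
- side2 (a joint): rim section 2, long side next clockwise (seen from above) after the tab side (pan +y): white flap 148 mm long, 34 wide, 5 thick, hinged on the lid's middle along its inner edge. 0 rad: sprung up, outer edge 10 mm proud; 0.30: clicked shut, top level with the lid. Resists with up to 10 N at the outer edge, snaps over at about 0.2 and stays; let go earlier it springs up
- side2_press (a point): point on the top face of rim section 2, midway along it, 26 mm out from its hinge line and 8 mm in from its outer edge; moves with the section
- side3 (a joint): rim section 3, short side opposite the pull tab (pan +x): white flap 104 mm long, 34 wide, 5 thick, hinged on the lid's middle along its inner edge. 0 rad: sprung up, outer edge 10 mm proud; 0.30: clicked shut, top level with the lid. Resists with up to 10 N at the outer edge, snaps over at about 0.2 and stays; let go earlier it springs up
- side3_press (a point): point on the top face of rim section 3, midway along it, 26 mm out from its hinge line and 8 mm in from its outer edge; moves with the section
- side4 (a joint): rim section 4, long side next clockwise after side 3, last before the tab side (pan -y): white flap 148 mm long, 34 wide, 5 thick, hinged on the lid's middle along its inner edge. 0 rad: sprung up, outer edge 10 mm proud; 0.30: clicked shut, top level with the lid. Resists with up to 10 N at the outer edge, snaps over at about 0.2 and stays; let go earlier it springs up
- side4_press (a point): point on the top face of rim section 4, midway along it, 26 mm out from its hinge line and 8 mm in from its outer edge; moves with the section
- dip_pot: small white pot with a steel cap, 44 mm across, 34 mm high, standing near the middle of the lid; origin: centre of its underside
- shaker: steel shaker, 42 mm across, 80 mm high, standing close beside the pan; origin: centre of its underside
- spoon: steel spoon lying close beside the pan, 200 mm long along its own x, 52 mm wide at the bowl (+x end), 20 mm high; origin: its middle, at its underside
- bananas: bunch of three bananas, about 170 mm long and 100 mm wide, up to 80 mm high; origin at its underside
- beaker: steel beaker, 72 mm across, 95 mm high; origin: centre of its underside
- sauce: white sauce bottle, 60 mm across, 150 mm high; origin: centre of its underside
- bowl: white bowl, 140 mm across, 55 mm high; origin: centre of its underside
- lid_centre (a point): centre of the lid's top face, 77 mm above the counter when the pan stands flat
Things that resemble listed ones, but are neither listed nor needed, are in the scene too. What is meant by the dip_pot is not yellow, and is the smaller of those in its own colour.

How it is judged (in metres and radians):
On the way, in this order (a step that is already met when the one before it is completed fails the run):
1. rim section 1 (short side that carries the pull tab) is clicked shut before the later ones (value of joint side1 above 0.26 rad), for 0.2 s.
2. rim section 2 (long side next clockwise (seen from above) after the tab side) is clicked shut before the later ones (value of joint side2 above 0.26 rad), for 0.2 s.
3. rim section 3 (short side opposite the pull tab) is clicked shut before the later ones (value of joint side3 above 0.26 rad), for 0.2 s.
4. rim section 4 (long side next clockwise after side 3, last before the tab side) is clicked shut before the later ones (value of joint side4 above 0.26 rad), for 0.2 s.
At the end, for the whole second after the job is handed in: all four rim sections are shut (each over 0.26 of 0.30 rad), clicked in the order tab side, then clockwise; the pan stands flat and still within 50 mm of its starting place, and the small pot stands upright on the lid within 30 mm of its middle (value of joint each of side1, side2, side3, side4 above 0.26 rad and height (world z) of pan below 0.006 m and angle between pan's own z axis and vertical below 0.05 rad and linear speed of pan below 0.02 m/s and distance of pan from where it was at the start of the episode below 0.05 m and angle between dip_pot's own z axis and vertical below 0.1 rad and horizontal distance between dip_pot and lid_centre below 0.03 m); the robot touches nothing.
It fails at once if the pan is lifted or tipped (height (world z) of pan above 0.012 m or angle between pan's own z axis and vertical above 0.12 rad).
It fails at once if the pan is shoved more than 50 mm from its place (distance of pan from where it was at the start of the episode above 0.05 m).
It fails at once if the small pot is lifted off the lid, toppled or pushed more than 30 mm across the lid from its middle (z of dip_pot in the frame of lid_centre above 0.012 m or angle between dip_pot's own z axis and vertical above 0.4 rad or horizontal distance between dip_pot and lid_centre above 0.03 m).
It fails at once if another thing on the counter is moved more than 40 mm (distance of any of shaker, spoon, bananas, beaker, sauce, bowl from where it was at the start of the episode above 0.04 m).
It also fails if it takes over 45 s, if anything falls off the work surface, if the arm or the gripper's body presses on something with over 40 N, if the wrist force passes 120 N, or if a joint passes its speed limit or range.

## Robot

A 6-joint arm with a two-finger parallel gripper is mounted at the origin on the work surface. World frame = base frame: x ahead of the robot, y to its left, z up, the work surface at z = 0. Lengths are in mm, angles in rad, forces in N, time in s.
With the tool pointing down it reaches from about 375 to 825 mm from the base axis. Payload 5.5 kg.
Tool frame: the origin (TCP) lies at the very end of the fingers, on their centre line; the grasp point (between the pads) lies 19 mm behind it; x points along the fingers, y is the direction in which the jaws open and shut, and the axes are right-handed (so a half turn about x gives the same grasp; the last joint's range is limited). The gripper opens to 85 mm and grips with 20 to 120 N. Pads are 22 mm wide; open, the fingers measure 114 mm over their backs; the gripper's body (76 mm by 85 mm) begins 54 mm behind the grasp point. The pads swing forward as they close: fully open they stand 13 mm farther back than shut.
Start: joints at [0, 0.314, -0.047, 1.21, 0, 1.571], TCP at [599.996, -0, 231.299] pointing down, gripper open.
Joint ranges: [-2.67, 2.67], [-0.69, 1.73], [-1.03, 1.25], [-2.08, 2.16], [-1.42, 1.45], [-3.14, 3.14]. Speed limits (rad/s): [2.39, 2.39, 3.01, 3.14, 3.14, 3.14].

## Interface

Orientations are given as a rotation vector (axis times angle).
In Python, from station import bot, capture, order gives the robot as it stands.
- The arm moves only by the tool drive_tool, never from a script. Its arguments are lists of equal length, an entry for each row: "slide": the shift along the tool's x, y, z in mm, a list of three; "roll": the turn about the tool's x in degrees; "claw": the finger opening in mm, from 0 to 85.4. In form: {"slide": [[tx, ty, tz], ...], "roll": [roll, ...], "claw": [claw, ...]}. A call has 1 to 20 rows; each row shifts and turns the commanded pose from where the row before left it, along the tool's axes as they then stand; what a row does not reach is not made up. A row lasts 1/8 s, in which the tool goes at most 62.5 mm and 10.7 degrees, less where a joint would pass 70% of its speed; a pose out of reach is approached as far as the arm can. A call with a gripper value outside its range is refused whole. The fingers move at their own pace and stop on an object; "newtons" is the grip in N (left out, the last holds). Time passes only in rows, so rows that do not move let the fingers close. It gives the time, the measured TCP pose, the force and the opening at its end, in the units of the state.
- bot.get_state(): the state, without advancing time (a new reading comes with each control period).
- capture(name): name is "scene" or "side" or "wrist"; returns a dict with "image" (420x560x3 uint8, red, green, blue), "fx", "fy", "cx", "cy" (pixels), "cam_to_world" (4x4, takes a point from camera to world coordinates); the wrist camera has in their place "mount" (4x4, takes a point from camera to tool coordinates, whose origin is the TCP and whose axes are the tool frame's). Camera axes: x right, y down, z forward; pixel columns grow to the right and rows downward; lengths in mm; the calibration is good to about 2 mm. The wrist camera is an equidistant fisheye: a pixel r from the principal point sees the ray r / f radians off the axis. A picture is of the moment at which its call begins: read the wrist's pose just before it. There is no depth.
- order.close_job(): hands the job in, once; it reports no verdict.
The state is a dict: "time_s": time; "q": joint angles; "qvel": joint speeds; "effort": joint torques, N m; "tool_pos": TCP position; "ee_rot": TCP orientation; "wrist_force": force on the tool from outside, world axes, zero at the start; "ft_torque": the same for the moment, N m; "gripper_width": finger opening in mm.
Only numpy, scipy, OpenCV 4.12 (cv2) and the standard library are available. Lean on these libraries where they do the work, as an engineer would, in place of code of your own. Each camera call takes 0.05 s, during which the arm holds its last target.

## Working session

There is one attempt and no reset: what is moved stays moved. The work goes in short steps, Python scripts to look and compute and a tool call to move; the robot and the scene stay as the last step left them, time stands still between calls to the robot, and variables do not carry over. Pictures are saved under pics/ and viewed, and the job is handed in when it is done.

Besides the shell and the picture viewer there is one more tool, called after "Request:" as name(argument=value, ...) on one line, values as JSON. drive_tool: Moves the arm, as the interface text tells. Its arguments: {"type":"object","properties":{"slide":{"type":"array"},"roll":{"type":"array"},"claw":{"type":"array"},"newtons":{"type":"number"}},"required":["slide","roll","claw"]}

```bash
mkdir -p pics; ls; cat > h.py <<'E'
from station import bot,capture,order
import numpy as np,cv2
def snap(n,fn):
    c=capture(n); cv2.imwrite(f'pics/{fn}.png',c['image'][:,:,::-1]); 
    np.savez(f'pics/{fn}.npz',**{k:np.array(v) for k,v in c.items()}); return c
def pix2plane(fn,uv,z):
    c=np.load(f'pics/{fn}.npz'); T=c['cam_to_world']
    d=np.array([(uv[0]-c['cx'])/c['fx'],(uv[1]-c['cy'])/c['fy'],1.]); d=T[:3,:3]@d
    o=T[:3,3]; return o+d*(z-o[2])/d[2]
def proj(fn,P):
    c=np.load(f'pics/{fn}.npz'); T=np.linalg.inv(c['cam_to_world']); p=T[:3,:3]@np.array(P,float)+T[:3,3]
    return np.array([c['fx']*p[0]/p[2]+c['cx'],c['fy']*p[1]/p[2]+c['cy']])
def crop(fn,x0,y0,x1,y1,s):
    i=cv2.imread(f'pics/{fn}.png')[y0:y1,x0:x1]; cv2.imwrite(f'pics/{fn}_c{x0}_{y0}.png',cv2.resize(i,None,fx=s,fy=s,interpolation=cv2.INTER_CUBIC))
E
python3 - <<'E'
from h import *
print(bot.get_state())
for n in ('scene','side','wrist'):
    c=snap(n,n+'0')
    print(n,c['fx'],c['cx'],c['cy'],np.round(c.get('cam_to_world',c.get('mount')),3).tolist())
E
```

```text
pics
{'time_s': 0.0, 'q': array([-2.76572176e-05,  3.14216678e-01, -4.80903123e-02,  1.21021980e+00,
        1.01042954e-05,  1.57083610e+00]), 'qvel': array([-0.00111156,  0.00027396, -0.00027418, -0.00052748, -0.00028975,
        0.00091392]), 'effort': array([ 1.69644722e-03, -5.39594257e+01,  3.39749372e+01,  1.94567809e-02,
        9.49871333e-05,  6.01428906e-05]), 'tool_pos': array([ 5.99405589e+02, -1.32343795e-02,  2.30435261e+02]), 'ee_rot': array([ 1.20843801,  1.21044934, -1.2105187 ]), 'wrist_force': array([0.32034344, 0.71081976, 0.65672215]), 'ft_torque': array([-0.02861515,  0.01071498, -0.04652616]), 'gripper_width': 85.29270339053231}
scene 399.714891474543 280.2379648317233 209.68854241279575 [[0.717, 0.445, -0.536, 1097.845], [0.697, -0.468, 0.544, -553.633], [-0.009, -0.764, -0.646, 719.944], [0.0, 0.0, 0.0, 1.0]]
side 422.8880555431965 278.2852482989567 207.28596087992938 [[-0.979, -0.162, 0.121, 412.126], [-0.202, 0.734, -0.648, 703.097], [0.016, -0.659, -0.752, 843.152], [0.0, 0.0, 0.0, 1.0]]
wrist 325.19226210127806 283.7083997691355 207.23598355341514 [[-0.0, -0.319, 0.948, -142.703], [1.0, -0.0, 0.0, -0.366], [-0.0, 0.948, 0.319, -81.279], [0.0, 0.0, 0.0, 1.0]]
```

View pics/scene0.png

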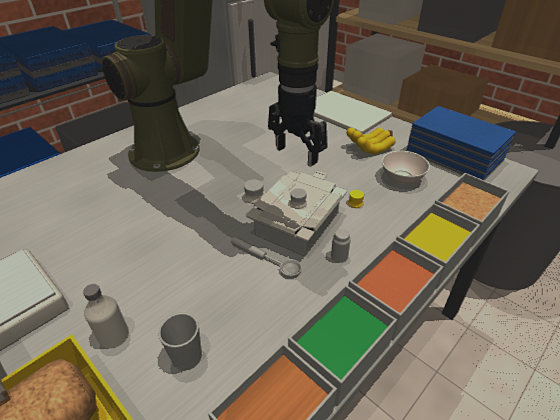

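View pics/side0.png

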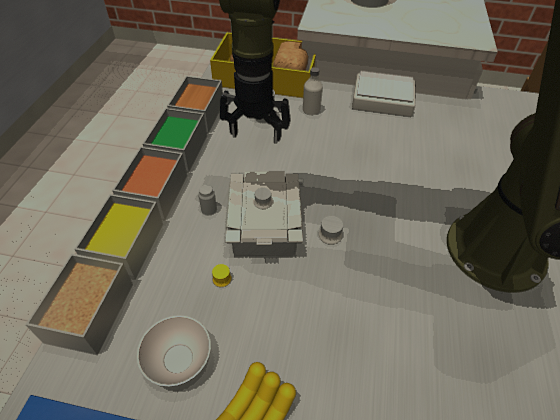

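View pics/wrist0.png

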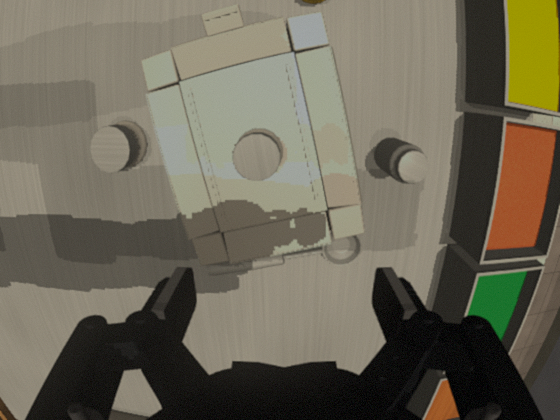

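```bash
python3 - <<'E'
from h import *
crop('wrist0',60,0,460,290,2)
crop('scene0',220,150,390,290,4.5)
crop('side0',190,150,360,270,4.5)
from scipy.spatial.transform import Rotation as R
print(R.from_rotvec(bot.get_state()['ee_rot']).as_matrix().round(3))
E
```

```text
[[-0.001  1.    -0.   ]
 [-0.    -0.    -1.   ]
 [-1.    -0.001  0.   ]]
```

View pics/wrist0_c60_0.png

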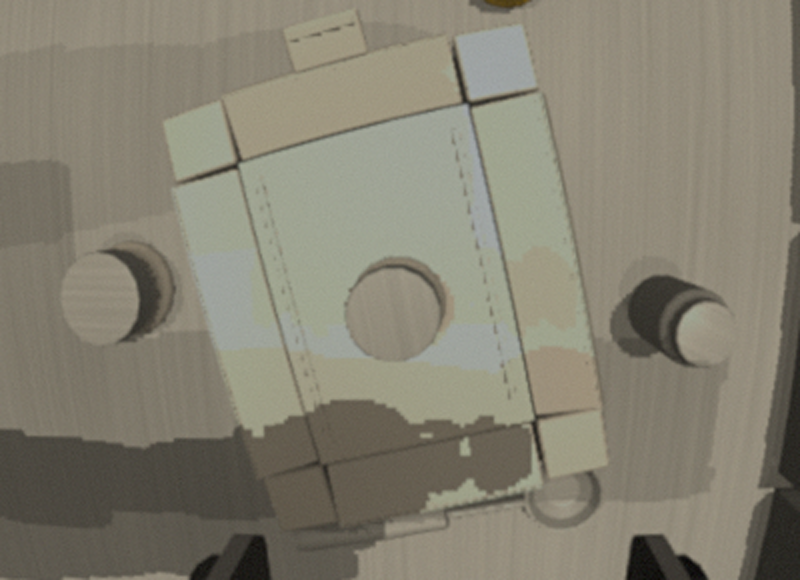

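View pics/scene0_c220_150.png

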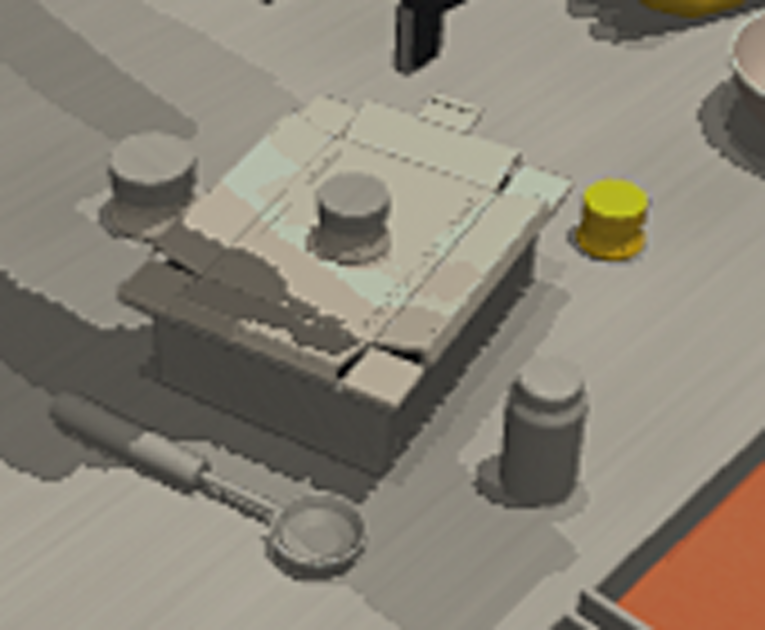

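View pics/side0_c190_150.png

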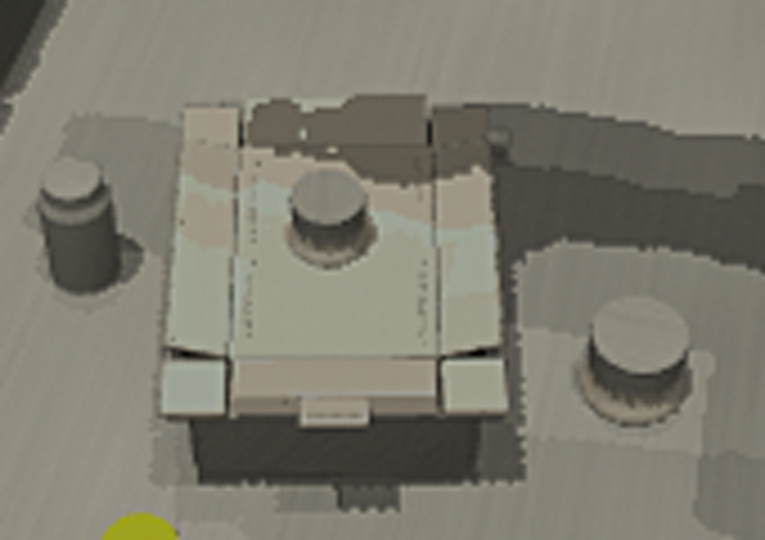

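```bash
cat >> h.py <<'E'
from scipy.spatial.transform import Rotation as R
from scipy.optimize import least_squares
def fisheye(fn,uv,z,pos,rot):
    c=np.load(f'pics/{fn}.npz'); M=c['mount']
    a=np.array([uv[0]-c['cx'],uv[1]-c['cy']]); r=np.hypot(*a); th=r/c['fx']
    d=np.r_[a/r*np.sin(th),np.cos(th)]
    Rw=R.from_rotvec(rot).as_matrix(); d=Rw@M[:3,:3]@d; o=Rw@M[:3,3]+pos
    return o+d*(z-o[2])/d[2]
def fit(P,Q): # P pan local xy, Q world
    f=lambda p:(np.array(P)@np.array([[np.cos(p[2]),np.sin(p[2])],[-np.sin(p[2]),np.cos(p[2])]])+p[:2]-Q).ravel()
    s=least_squares(f,[Q.mean(0)[0],Q.mean(0)[1],-1.4],loss='soft_l1',f_scale=2.); return s.x,s.fun.reshape(-1,2)
E
python3 - <<'E'
from h import *
st=bot.get_state()
L=[(-76,-54),(-76,54),(76,54),(76,-54),(-110,-88),(-110,88),(110,88),(110,-88)]
W=[(240,163),(467,105),(535,420),(325,463),(165,122),(522,27),(606,465),(283,530)]
Q=np.array([fisheye('wrist0',(u/2+60,v/2),77,st['tool_pos'],st['ee_rot'])[:2] for u,v in W])
x,r=fit(L,Q);print('wrist',x,r.round(1).tolist())
S=[(343,139),(498,187),(362,345),(198,275)]
# scene: level corners: middle corners + outer corners
S={(-110,-88):(322,97),(-76,-54):(343,139),(-76,54):(500,187),(-110,88):(572,185),(-76,88):(545,217),(110,88):(392,405),(110,54):(338,375),(76,88):(422,367)}
Q=np.array([pix2plane('scene0',(u/4.5+220,v/4.5+150),77)[:2] for u,v in S.values()])
x,r=fit(list(S),Q);print('scene',x,r.round(1).tolist())
S={(-110,88):(162,413),(-76,54):(230,357),(-76,-54):(438,357),(-110,-88):(507,415),(76,54):(240,148),(110,88):(184,108),(110,54):(238,108),(76,-54):(433,147)}
Q=np.array([pix2plane('side0',(u/4.5+190,v/4.5+150),77)[:2] for u,v in S.values()])
x,r=fit(list(S),Q);print('side',x,r.round(1).tolist())
for fn,uv,z in (('scene0',(354/4.5+220,188/4.5+150),111),('side0',(329/4.5+190,192/4.5+150),111),('scene0',(612/4.5+220,200/4.5+150),30)): print(pix2plane(fn,uv,z))
print('pot wrist',fisheye('wrist0',(394/2+60,312/2),111,st['tool_pos'],st['ee_rot']))
print('shaker wrist',fisheye('wrist0',(705/2+60,332/2),80,st['tool_pos'],st['ee_rot']))
E
```

```text
wrist [572.58921614  41.27284649  -1.34749807] [[-0.5, -0.3], [0.6, 0.7], [0.5, 0.2], [-1.1, -0.9], [-3.2, 1.6], [1.6, 3.4], [3.6, -1.3], [-1.0, -2.6]]
scene [574.51178617  41.3134192   -1.366525  ] [[-5.0, 2.7], [-4.3, 0.0], [2.9, -6.1], [0.1, 3.7], [0.0, 5.2], [0.2, -1.6], [1.6, -5.9], [0.5, -0.2]]
side [569.88073779  43.36765215  -1.34878223] [[1.8, 1.3], [-0.0, 2.3], [-1.4, 1.3], [-1.4, -1.9], [0.3, -0.1], [1.4, -1.6], [-1.6, -2.4], [0.9, 0.5]]
[576.9455931   40.23701472 111.        ]
[574.92128046  34.50293577 111.        ]
[631.89802785 220.31721152  30.        ]
pot wrist [577.33498794  37.25969321 111.        ]
shaker wrist [723.58149796  24.8116047   80.        ]
```

Request:
drive_tool(slide=[[0, 0, 0], [20, -10, -28], [20, -10, -28], [20, -10, -28], [20, -10, -28], [20, -10, -29], [0, 0, 0]], roll=[0, 0, 0, 0, 0, 0, 0], claw=[0, 0, 0, 0, 0, 0, 0], newtons=30)

```text
time_s: 1.02
tool_pos: [547.9, 142.2, 129.6]
ee_rot: [1.205, 1.213, -1.21]
wrist_force: [1.0, -0.7, -0.2]
gripper_width: -0.1
```

```bash
python3 - <<'E'
from h import *
snap('side','side1');snap('scene','scene1')
crop('side1',170,90,390,270,3.5);crop('scene1',220,100,390,290,3.2)
for fn,x,y,s in(('side1',170,90,3.5),('scene1',220,100,3.2)):
  print(fn,(proj(fn,(547.9,142.2,129.6))-[x,y])*s,(proj(fn,(550,141.3,85))-[x,y])*s)
E
```

```text
side1 [328.93841377 469.46094994] [326.73243052 511.53742936]
scene1 [309.15406391 206.10879694] [307.75495392 251.63227485]
```

View pics/side1_c170_90.png

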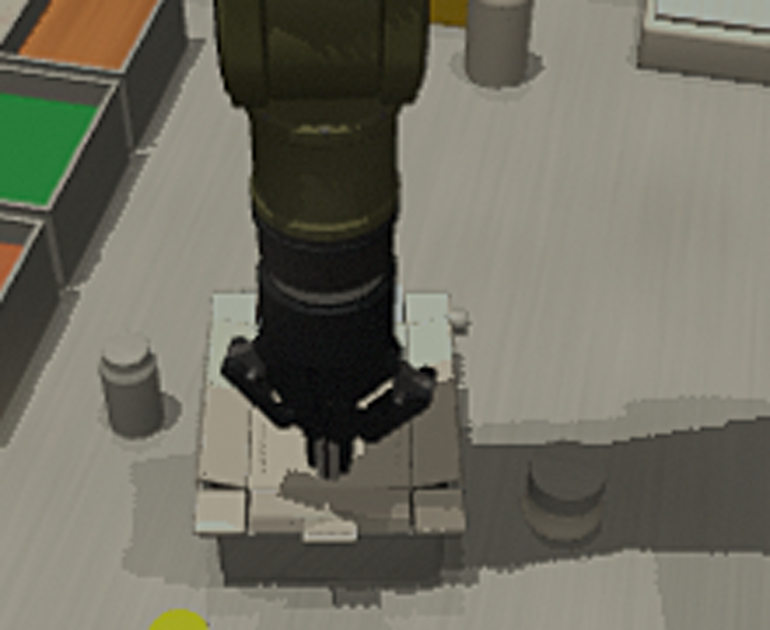

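View pics/scene1_c220_100.png

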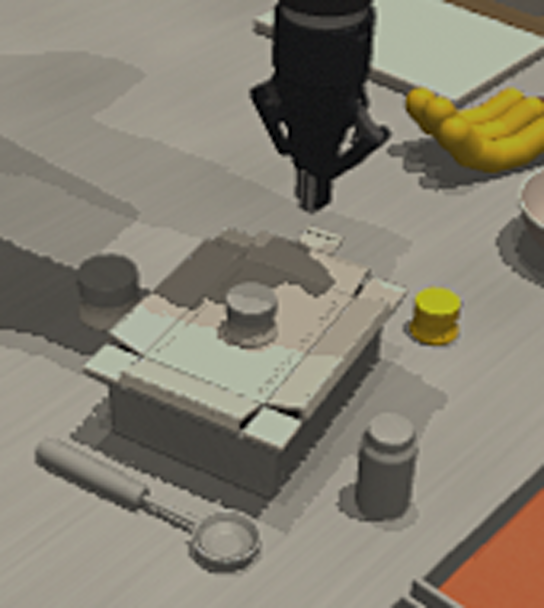

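Request:
drive_tool(slide=[[15, 2, 1], [15, 0, 0], [8, 0, 0], [4, 0, 0], [4, 0, 0], [3, 0, 0], [2, 0, 0], [0, 0, 0]], roll=[0, 0, 0, 0, 0, 0, 0, 0], claw=[0, 0, 0, 0, 0, 0, 0, 0])

```text
time_s: 2.12
tool_pos: [552.2, 140.0, 80.4]
ee_rot: [1.209, 1.209, -1.209]
wrist_force: [-1.0, -0.2, -0.8]
gripper_width: -0.2
```

Request:
drive_tool(slide=[[2, 0, 0], [2, 0, 0], [0, 0, 0]], roll=[0, 0, 0], claw=[0, 0, 0])

```text
time_s: 2.5
tool_pos: [552.2, 139.9, 76.9]
ee_rot: [1.209, 1.209, -1.209]
wrist_force: [-2.8, -0.6, 6.8]
gripper_width: -0.2
```

```bash
python3 - <<'E'
from h import *
snap('side','side2');snap('scene','scene2');snap('wrist','wrist2')
crop('side2',210,150,350,270,5);crop('scene2',220,130,390,270,4.5)
s=bot.get_state();print(s['tool_pos'],s['wrist_force'])
E
```

```text
[552.22147197 139.88575409  76.91214679] [-3.05013574 -1.0841266   6.07395651]
```

View pics/side2_c210_150.png

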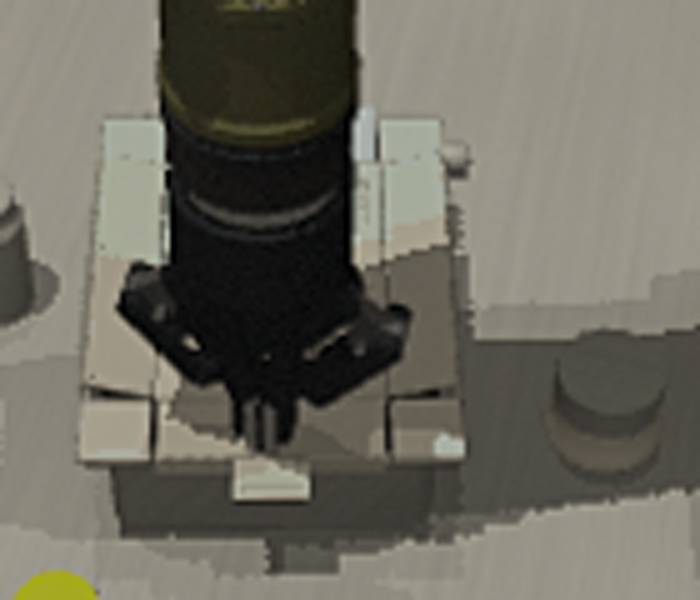

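View pics/scene2_c220_130.png

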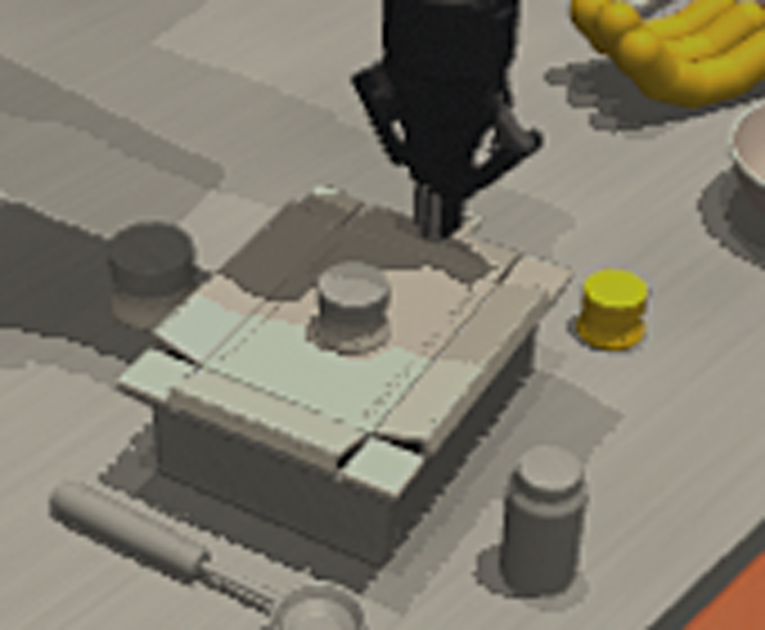

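Request:
drive_tool(slide=[[1, 0, 0], [0, 0, 0], [-15, 0, 0], [-20, 0, 0], [-20, 0, 0], [0, 0, 0]], roll=[0, 0, 0, 0, 0, 0], claw=[0, 0, 0, 0, 0, 0])

```text
time_s: 3.4
tool_pos: [553.5, 140.3, 132.1]
ee_rot: [1.211, 1.207, -1.206]
wrist_force: [0.2, 0.5, 0.6]
gripper_width: -0.0
```

```bash
python3 - <<'E'
from h import *
s=bot.get_state();print(s['tool_pos'],s['wrist_force'])
snap('side','side3');snap('scene','scene3')
crop('side3',210,150,350,270,5);crop('scene3',220,130,390,270,4.5)
E
```

```text
[553.53703899 140.34141444 132.11076395] [0.19459596 0.48743266 0.64977261]
```

View pics/side3_c210_150.png

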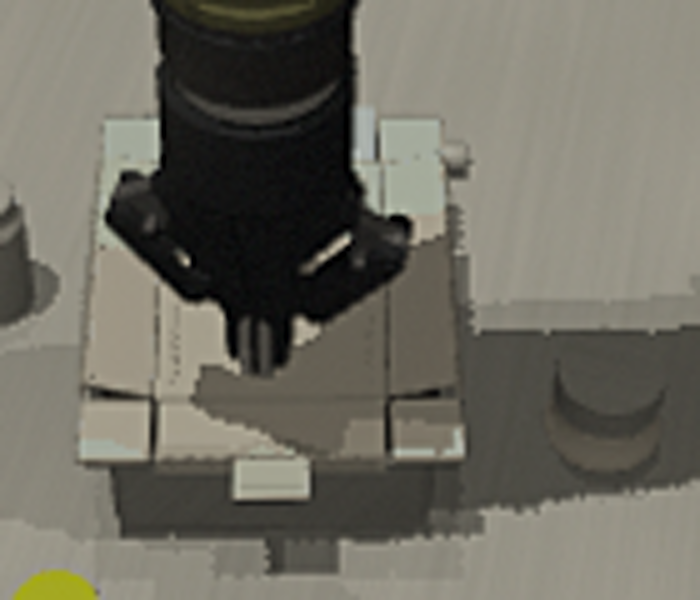

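View pics/scene3_c220_130.png

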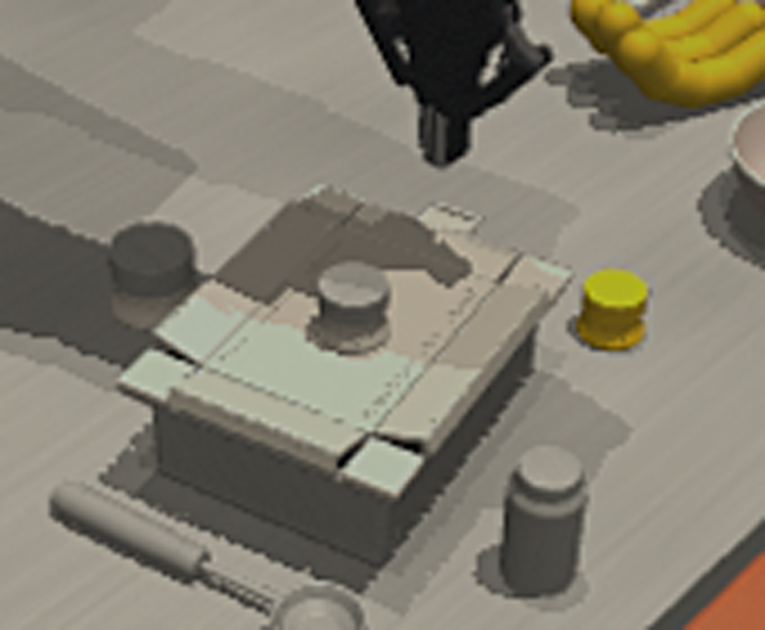

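Request:
drive_tool(slide=[[0, 24, 20], [0, 24, 20], [0, 24, 20], [0, 25, 21], [0, 0, 0], [0, 0, 0], [0, 0, 0], [0, 0, 0]], roll=[0, 0, 0, 0, 10, 10, 0, 0], claw=[0, 0, 0, 0, 0, 0, 0, 0])

```text
time_s: 4.5
tool_pos: [648.5, 59.0, 129.6]
ee_rot: [1.459, 1.026, -1.46]
wrist_force: [-1.4, 0.8, 1.3]
gripper_width: -0.0
```

```bash
python3 - <<'E'
from h import *
s=bot.get_state();print(s['tool_pos'],s['q']);print(R.from_rotvec(s['ee_rot']).as_matrix().round(3))
E
```

```text
[648.54252872  59.00553523 129.55182223] [ 9.07462287e-02  4.62889595e-01 -6.58058106e-02  1.04320355e+00
 -2.80973803e-05  2.00769341e+00]
[[-0.001  0.941 -0.339]
 [-0.    -0.339 -0.941]
 [-1.    -0.001  0.   ]]
```

Request:
drive_tool(slide=[[0, 0, 0], [0, 0, 0], [0, 0, 0], [0, 0, 0], [0, 1, -2], [15, 0, 0], [15, 0, 0], [8, 0, 0], [4, 0, 0], [4, 0, 0], [3, 0, 0], [3, 0, 0], [2, 0, 0], [1, 0, 0], [0, 0, 0], [0, 0, 0]], roll=[10, 10, 10, 10, 0, 0, 0, 0, 0, 0, 0, 0, 0, 0, 0, 0], claw=[0, 0, 0, 0, 0, 0, 0, 0, 0, 0, 0, 0, 0, 0, 0, 0])

```text
time_s: 6.5
tool_pos: [651.7, 59.1, 76.9]
ee_rot: [1.928, 0.516, -1.925]
wrist_force: [-3.4, 0.3, 10.1]
gripper_width: -0.2
```

```bash
python3 - <<'E'
from h import *
s=bot.get_state();print(s['tool_pos'],s['wrist_force'])
snap('side','side4');snap('scene','scene4')
crop('side4',190,130,350,270,4.5);crop('scene4',220,130,390,270,4.5)
E
```

```text
[651.72406066  59.14497208  76.89764141] [-3.43994846  0.29822087 10.10544778]
```

View pics/side4_c190_130.png

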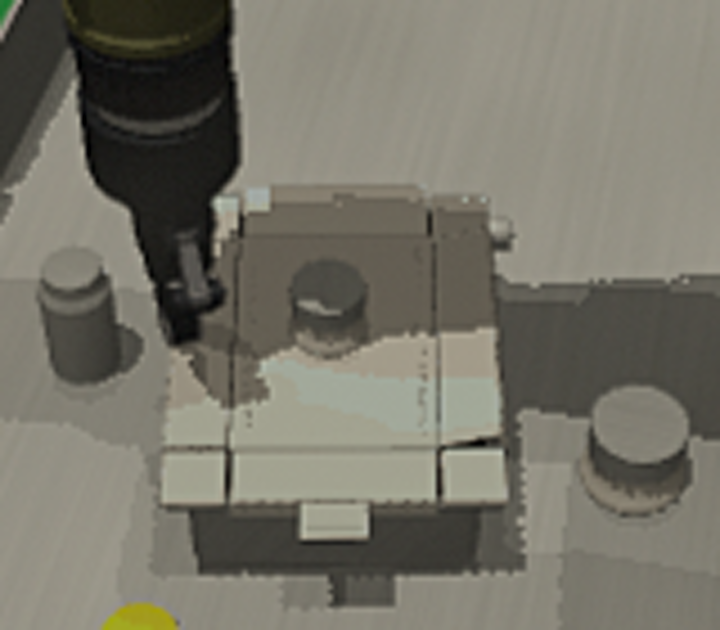

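View pics/scene4_c220_130.png

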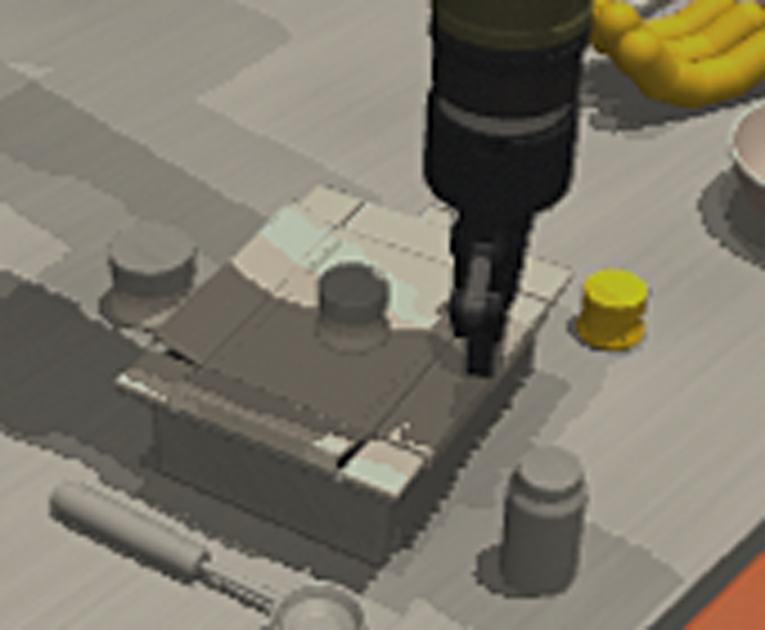

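Request:
drive_tool(slide=[[-15, 0, 0], [-20, 0, 0], [-20, 0, 0], [0, 0, 0], [0, 0, 0], [0, 0, 0], [0, 0, 0], [0, 0, 0], [0, 0, 0], [0, 0, 0], [0, -14, 29], [0, -14, 29], [0, -14, 29], [0, -14, 30], [0, 0, 0], [0, 0, 0]], roll=[0, 0, 0, 0, -10, -10, -10, -10, -10, -10, 0, 0, 0, 0, 0, 0], claw=[0, 0, 0, 0, 0, 0, 0, 0, 0, 0, 0, 0, 0, 0, 0, 0])

```text
time_s: 8.6
tool_pos: [595.2, -57.6, 129.8]
ee_rot: [1.209, 1.21, -1.209]
wrist_force: [-0.5, 0.1, 0.1]
gripper_width: -0.1
```

```bash
python3 - <<'E'
from h import *
s=bot.get_state();print(s['tool_pos'],s['wrist_force'],s['q'][5]);print(R.from_rotvec(s['ee_rot']).as_matrix().round(3))
snap('side','side5');snap('scene','scene5')
crop('side5',190,130,350,270,4.5);crop('scene5',220,130,390,270,4.5)
E
```

```text
[595.19003022 -57.60622997 129.80254506] [-0.47838772  0.13867018  0.14905058] 1.474259325831645
[[-0.  1. -0.]
 [ 0. -0. -1.]
 [-1. -0. -0.]]
```

View pics/side5_c190_130.png

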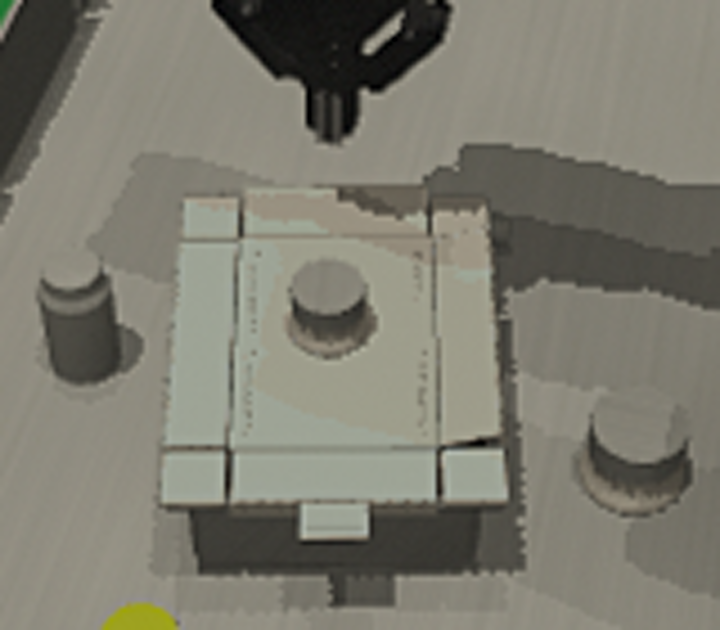

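View pics/scene5_c220_130.png

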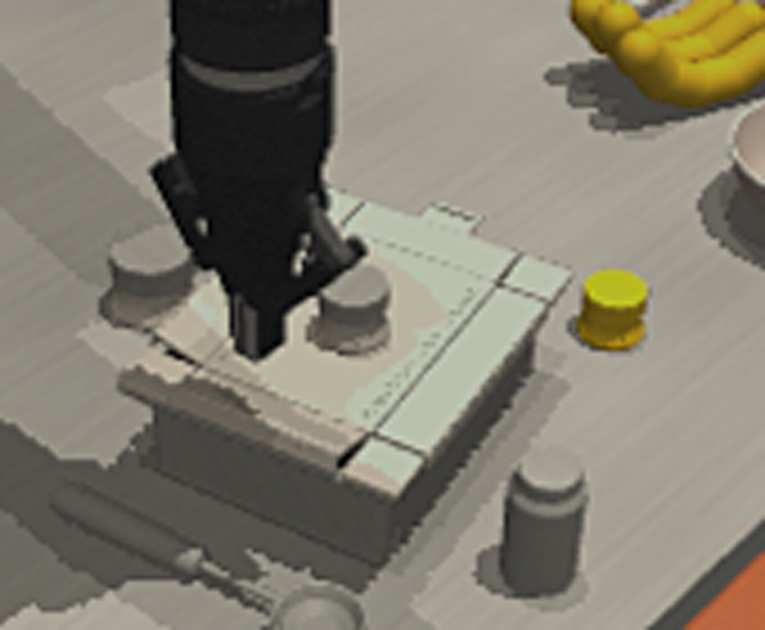

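Sides 1 and 2 are level. Sides 3 and 4 are still up, and nothing has moved. Next I'll press side 3.

Request:
drive_tool(slide=[[15, 0, 0], [15, 0, 0], [8, 0, 0], [4, 0, 0], [4, 0, 0], [3, 0, 0], [3, 0, 0], [2, 0, 0], [1, 0, 0], [0, 0, 0], [0, 0, 0]], roll=[0, 0, 0, 0, 0, 0, 0, 0, 0, 0, 0], claw=[0, 0, 0, 0, 0, 0, 0, 0, 0, 0, 0])

```text
time_s: 10.07
tool_pos: [595.8, -57.8, 76.8]
ee_rot: [1.21, 1.208, -1.208]
wrist_force: [-3.3, 0.4, 11.2]
gripper_width: 0.1
```

Request:
drive_tool(slide=[[-15, 0, 0], [-20, 0, 0], [-18, 0, 0], [0, 0, 0], [0, -25, -20], [0, -25, -20], [0, -25, -21], [0, -26, -21], [0, 0, 0], [0, 0, 0], [0, 0, 0], [0, 0, 0], [0, 0, 0], [0, 0, 0], [0, 0, 0], [0, 0, 0]], roll=[0, 0, 0, 0, 0, 0, 0, 0, 10, 10, 10, 10, 10, 10, 0, 0], claw=[0, 0, 0, 0, 0, 0, 0, 0, 0, 0, 0, 0, 0, 0, 0, 0])

```text
time_s: 12.08
tool_pos: [494.0, 24.2, 127.9]
ee_rot: [1.925, 0.519, -1.926]
wrist_force: [-0.5, 0.2, 2.2]
gripper_width: 0.7
```

```bash
python3 - <<'E'
from h import *
s=bot.get_state();print(s['tool_pos'],s['wrist_force'],s['q'][5]);print(R.from_rotvec(s['ee_rot']).as_matrix().round(3))
snap('side','side6');snap('scene','scene6')
crop('side6',190,130,350,270,4.5);crop('scene6',220,130,390,270,4.5)
E
```

```text
[493.99414833  24.15917685 127.93805894] [-0.48324655  0.19138118  2.24204239] 2.6639394773321627
[[-0.001  0.502 -0.865]
 [ 0.    -0.865 -0.502]
 [-1.    -0.     0.   ]]
```

View pics/side6_c190_130.png

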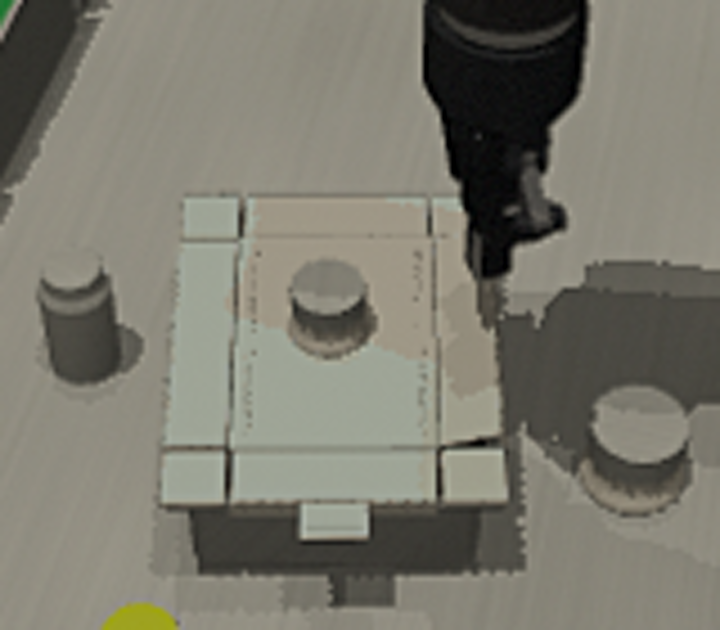

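View pics/scene6_c220_130.png

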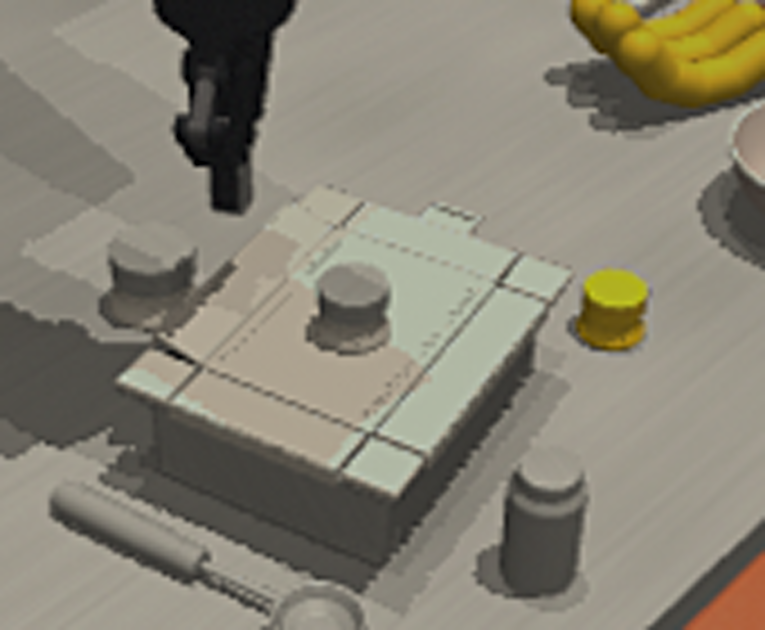

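Request:
drive_tool(slide=[[15, 0, 0], [15, 0, 0], [7, 0, 0], [4, 0, 0], [4, 0, 0], [3, 0, 0], [3, 0, 0], [2, 0, 0], [1, 0, 0], [0, 0, 0], [0, 0, 0]], roll=[0, 0, 0, 0, 0, 0, 0, 0, 0, 0, 0], claw=[0, 0, 0, 0, 0, 0, 0, 0, 0, 0, 0])

```text
time_s: 13.55
tool_pos: [494.8, 24.1, 76.6]
ee_rot: [1.928, 0.516, -1.925]
wrist_force: [-8.7, -0.0, 24.6]
gripper_width: 0.2
```

Request:
drive_tool(slide=[[-10, 0, 0], [-20, 0, 0], [-30, 0, 0], [-40, 0, 0], [0, 0, 0], [0, 0, 0], [0, 0, 0]], roll=[0, 0, 0, 0, 0, 0, 0], claw=[0, 0, 0, 0, 0, 0, 0])

```text
time_s: 14.42
tool_pos: [493.4, 24.1, 173.1]
ee_rot: [1.925, 0.517, -1.929]
wrist_force: [-0.3, -0.5, 0.8]
gripper_width: -0.0
```

```bash
python3 - <<'E'
from h import *
s=bot.get_state();print(s['tool_pos'],s['wrist_force'],s['time_s'])
snap('side','side7');snap('scene','scene7')
crop('side7',190,130,350,270,4.5);crop('scene7',220,130,390,270,4.5)
E
```

```text
[493.38184235  24.09208196 173.11555656] [-0.33300094 -0.459372    0.82387697] 14.425
```

View pics/side7_c190_130.png

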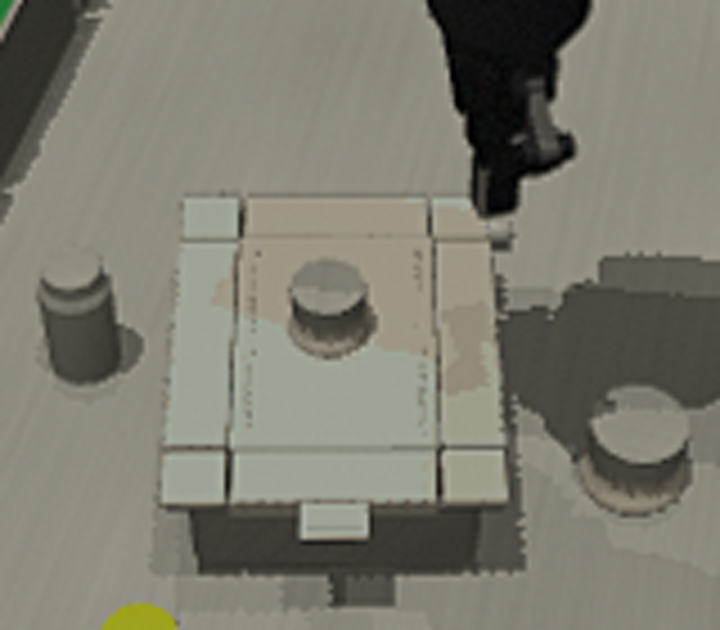

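View pics/scene7_c220_130.png

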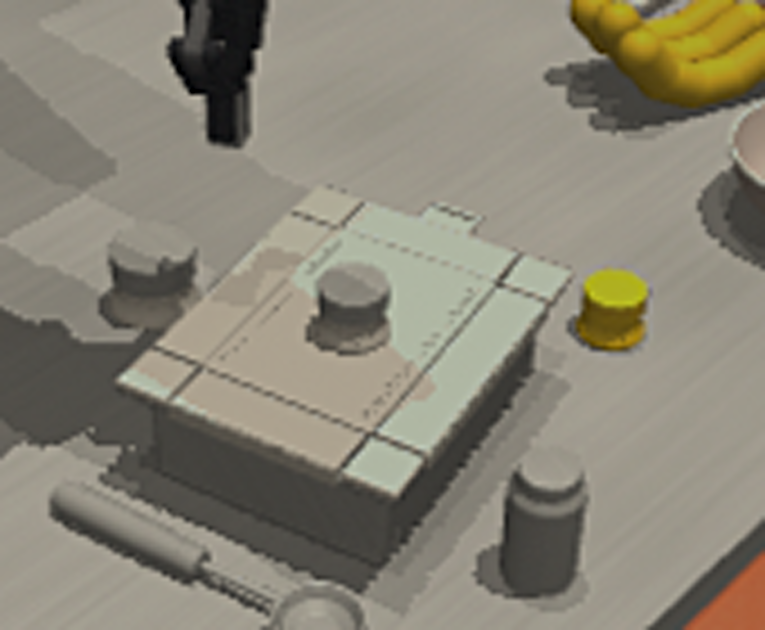

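All four rim sections are level with the lid, the pot is upright in its place, and the gripper is clear.

```bash
python3 -c "
from station import order
print(order.close_job())"
```

```text
the job is handed in; nothing more can be done
None
```

I pressed all four rim sections shut with the closed fingertips: tab side first, then clockwise through sides 2, 3 and 4. I handed the job in at about 14.4 s; it returned no verdict.

- **Rim sections:** pictures after each press showed that section staying flush after release, and the last scene and side pictures show all four flush. That is my only evidence of the clicks, as the joint values can't be read.
- **Pan, pot and neighbours:** in the last pictures, the pan and everything else in view near it showed no visible movement. The pot was upright near the middle of the lid, about 6 mm off centre when measured before the presses. I did not re-measure either one at the end.
- **Forces:** the upward force read after each press was about 7 to 25 N, highest on side 4. At hand-in the gripper was about 95 mm above the lid, and the wrist force was under 1 N on each axis.
- **Disagreement:** the camera views put the pan's centre in slightly different places, within about 5 mm. I used a value between them, and it was accurate enough for the presses.

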